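# Dry-assemble a laminated mallet in its gluing jig

### The arm

A 6-joint arm with a two-finger parallel gripper is mounted at the origin on a cart in front of the work surface, level with it; the furniture and walls round the work are solid. World frame = base frame: x ahead of the robot, y to its left, z up, the work surface at z = 0. Lengths are in mm, angles in degrees, forces in N, time in s.
With the tool pointing down it reaches from about 250 to 775 mm from the base axis. Payload 4 kg.
Tool frame: the origin (TCP) lies on the centre line of the jaws, within the pads' length; the fingertips stand 22 mm ahead of it and the grasp point (between the pads) lies 3 mm ahead of it; z points along the fingers, y is the line along which they close (so a half turn about z gives the same grasp; the last joint's range is limited). The gripper opens to 94 mm and grips with 3 to 60 N. Pads are 16 mm wide; open, the fingers measure 119 mm over their backs; the gripper's body (75 mm by 177 mm) begins 78 mm behind the grasp point.
Start: joints at [67.832, 4.996, 78.535, -0, 96.463, -5.907], TCP at [154.012, 528.014, 227.506] pointing down, gripper open.
Joint ranges: [-177.83, 177.83], [-43.37, 116.18], [15.69, 146.23], [-61.86, 241.86], [9.47, 152.12], [-147.06, 147.06]. Speed limits (degrees/s): [159.86, 159.86, 180, 180, 180, 180].

### API

Orientations are given as a 3x3 rotation matrix whose columns are the frame's x, y, z axes.
In Python, from cell import robot, imaging, ticket gives the robot as it stands. The module is installed in compiled form; this text tells all that it offers.
- The arm moves only by the shell command python3 -m inch 'ROWS' [OPENING]. ROWS is JSON, one flat list of numbers, 4 for each row, row after row: the shift along the world's x, y, z in m, then the turn about the world's z in degrees. In form: [dx, dy, dz, roll, dx, dy, dz, roll, ...]. A call has 1 to 12 rows; each row shifts and turns the commanded pose from where the row before left it; what a row does not reach is not made up. A row lasts 1/8 s, in which the tool goes at most 62.5 mm and 10.7 degrees, less where a joint would pass 70% of its speed; a pose out of reach is approached as far as the arm can. A call is refused whole if a number of a shift passes 0.0625 or a number of a turn 10.7, either way. A call with a gripper value outside its range is refused whole. OPENING is the finger opening in m, from 0 to 0.094, set as the call begins (- or left out, the last holds). The fingers move at their own pace and stop on an object; the grip force is fixed at half the most. Time passes only in rows, so rows that do not move let the fingers close. It gives the time, the measured TCP pose, the force, the opening and the grip force at its end, in the units of the state.
- robot.observe(): the state, without advancing time (a new reading comes with each control period).
- imaging.read_camera(name): name is "side" or "top" or "wrist"; returns the picture (400x640x3 uint8, red, green, blue); there is no depth.
- imaging.get_calibration(name): a dict with "fx", "fy", "cx", "cy" (pixels), "dist_coeffs" ([k1, k2, p1, p2, k3] as OpenCV has them; the pictures are not rectified), "camera_from_world" (4x4, takes a point from world to camera coordinates). Camera axes: x right, y down, z forward; pixel columns grow to the right and rows downward; lengths in mm; the calibration is good to about 2 mm. A picture is of the moment at which its call begins: read the wrist's pose just before it. get_calibration takes no time and is no camera call; for the wrist camera it gives the pose at the moment of the call.
- ticket.close_job(): hands the job in; it is judged then, once.
The state is a dict: "time_s": time; "joint_positions": joint angles; "qd": joint speeds; "effort": joint torques, N m; "ee_pos": TCP position; "tcp_rot": TCP orientation; "ft_force": force on the tool from outside, world axes, zero at the start; "torque": the same for the moment, N m; "width": opening from 0.0 (shut) to 1.0 (fully open); "gripper_force": force on a finger pad.
Only numpy, scipy, OpenCV 4.12 (cv2) and the standard library are available. Lean on these libraries where they do the work, as an engineer would, in place of code of your own. Each camera call takes 0.05 s, during which the arm holds its last target. There are 200 camera calls.

### The job

Dry-assemble the wooden mallet flat in the gluing jig, working up from the board. Lay the plain cheek between the dowels first, then on its two ends the two core blocks, then the handle with its tenon in the gap between the blocks and its grip over the rest towards the front of the jig, and last the cheek with the bored hole on top, so that all the layers lie flat and line up. Let go of everything and leave the other things on the bench where they are.

Things in the scene. Friction and masses are not known exactly. Their poses are not given: they have to be found in the camera images.
- jig: Fixed plywood board, 18 mm thick, x -155..60, y -85..85 mm. Origin on the table under the head's centre; x to the back, y left. Dowels (10 mm thick, 72 mm high) at (38, +-48) and (20, +-68) mm leave 3 mm round the back and ends of the 60 x 120 mm head; the front is open. Handle rest: bar 26 x 110 mm at x = -125, top z = 38 mm. Places below: origins in this frame.
- plain_cheek: Flat hardwood board without a hole, 60 (x) by 120 (y) by 19 mm (z), 0.1 kg: lower cheek of the mallet head. Origin at the centre of its underside, z up. Its place in the jig: (0, 0, 18) mm, or turned half round.
- core_a: One of two equal hardwood core blocks, 60 (x) by 39 (y) by 24 mm (z), 45 g. Origin at the centre of its underside, z up. Places in the jig: (0, 40.5, 37) and (0, -40.5, 37) mm, either block at either end, half turns allowed: flush with the ends of the plain cheek, leaving a gap 42 mm wide between the blocks.
- core_b: The other core block, equal to core_a.
- handle: Hardwood handle lying flat, 235 mm long, 0.1 to 0.16 kg. Tenon at +x: 60 (x) by 36 (y) by 24 mm (z); then a rounded grip 30 mm wide, z = 1..23 mm; a knob 36 mm wide ends it at x = -205 mm. Origin at the centre of the tenon's underside; x runs from grip to tenon. Place in the jig: (0, 0, 37) mm, x along the jig's x; the tenon has 3 mm free on either side.
- handle_grip (a point): Point on the handle's axis near its balance point, where it is 30 mm wide: 85 mm from the handle's origin along its -x, 12 mm above the underside. A good place to hold it.
- bored_cheek: Flat hardwood board, 60 (x) by 120 (y) by 19 mm (z), 0.1 kg, with a round hole of 17 mm through its middle: upper cheek. Origin at the centre of its underside, z up. Its place in the jig: (0, 0, 61) mm, or turned half round.
- offcut: Bystander: loose pine offcut with a knot, 51 x 103 x 19 mm, no part of the mallet (paler and smaller than the cheeks). Leave it.
- tape_measure: Bystander: loose yellow and black tape measure, 48 x 82 x 71 mm. Leave it.
- tape_roll: Bystander: loose roll of black tape, 64 mm across, 19 mm high. Leave it.
Things that resemble listed ones, but are neither listed nor needed, are in the scene too. Leave any blue look-alike of the plain_cheek alone.

How it is judged (in metres and radians):
On the way, in this order (a step that is already met when the one before it is completed fails the run):
1. the plain cheek lies flat on the board between the dowels, released (x of plain_cheek in the frame of jig between -0.008 and 0.008 m and y of plain_cheek in the frame of jig between -0.008 and 0.008 m and z of plain_cheek in the frame of jig between 0.013 and 0.023 m and angle between the x axis of plain_cheek and the x axis of jig, either way round below 0.12 rad and angle between plain_cheek's own z axis and vertical below 0.08 rad and contact force between plain_cheek and the fingers below 0.1 N), for 0.2 s.
2. the two core blocks lie on its two ends, released (x of plain_cheek in the frame of jig between -0.008 and 0.008 m and y of plain_cheek in the frame of jig between -0.008 and 0.008 m and z of plain_cheek in the frame of jig between 0.013 and 0.023 m and angle between the x axis of plain_cheek and the x axis of jig, either way round below 0.12 rad and angle between plain_cheek's own z axis and vertical below 0.08 rad and (((x of core_a in the frame of jig between -0.008 and 0.008 m and y of core_a in the frame of jig between 0.0325 and 0.0485 m and z of core_a in the frame of jig between 0.032 and 0.042 m and angle between the x axis of core_a and the x axis of jig, either way round below 0.15 rad and angle between core_a's own z axis and vertical below 0.08 rad) and (x of core_b in the frame of jig between -0.008 and 0.008 m and y of core_b in the frame of jig between -0.0485 and -0.0325 m and z of core_b in the frame of jig between 0.032 and 0.042 m and angle between the x axis of core_b and the x axis of jig, either way round below 0.15 rad and angle between core_b's own z axis and vertical below 0.08 rad)) or ((x of core_b in the frame of jig between -0.008 and 0.008 m and y of core_b in the frame of jig between 0.0325 and 0.0485 m and z of core_b in the frame of jig between 0.032 and 0.042 m and angle between the x axis of core_b and the x axis of jig, either way round below 0.15 rad and angle between core_b's own z axis and vertical below 0.08 rad) and (x of core_a in the frame of jig between -0.008 and 0.008 m and y of core_a in the frame of jig between -0.0485 and -0.0325 m and z of core_a in the frame of jig between 0.032 and 0.042 m and angle between the x axis of core_a and the x axis of jig, either way round below 0.15 rad and angle between core_a's own z axis and vertical below 0.08 rad))) and contact force between each of core_a, core_b and the fingers below 0.1 N), for 0.2 s.
3. the handle's tenon lies in the gap between them and its grip on the rest, released (x of plain_cheek in the frame of jig between -0.008 and 0.008 m and y of plain_cheek in the frame of jig between -0.008 and 0.008 m and z of plain_cheek in the frame of jig between 0.013 and 0.023 m and angle between the x axis of each of plain_cheek, handle and the x axis of jig, either way round below 0.12 rad and angle between each of plain_cheek, handle's own z axis and vertical below 0.08 rad and (((x of core_a in the frame of jig between -0.008 and 0.008 m and y of core_a in the frame of jig between 0.0325 and 0.0485 m and z of core_a in the frame of jig between 0.032 and 0.042 m and angle between the x axis of core_a and the x axis of jig, either way round below 0.15 rad and angle between core_a's own z axis and vertical below 0.08 rad) and (x of core_b in the frame of jig between -0.008 and 0.008 m and y of core_b in the frame of jig between -0.0485 and -0.0325 m and z of core_b in the frame of jig between 0.032 and 0.042 m and angle between the x axis of core_b and the x axis of jig, either way round below 0.15 rad and angle between core_b's own z axis and vertical below 0.08 rad)) or ((x of core_b in the frame of jig between -0.008 and 0.008 m and y of core_b in the frame of jig between 0.0325 and 0.0485 m and z of core_b in the frame of jig between 0.032 and 0.042 m and angle between the x axis of core_b and the x axis of jig, either way round below 0.15 rad and angle between core_b's own z axis and vertical below 0.08 rad) and (x of core_a in the frame of jig between -0.008 and 0.008 m and y of core_a in the frame of jig between -0.0485 and -0.0325 m and z of core_a in the frame of jig between 0.032 and 0.042 m and angle between the x axis of core_a and the x axis of jig, either way round below 0.15 rad and angle between core_a's own z axis and vertical below 0.08 rad))) and x of handle in the frame of jig between -0.01 and 0.01 m and y of handle in the frame of jig between -0.008 and 0.008 m and z of handle in the frame of jig between 0.032 and 0.042 m and x of handle_grip in the frame of jig below -0.05 m and contact force between handle and the fingers below 0.1 N), for 0.2 s.
At the end, for the whole second after the job is handed in: In the jig: plain cheek on the board, a core block on each end of it, tenon between them with the grip on the rest, bored cheek on top; each within 8 mm of its place (handle 10 mm lengthwise), 5 mm in height, 0.12 rad in line (blocks 0.15), 0.08 rad level; released, at rest (all of step 3 and x of bored_cheek in the frame of jig between -0.008 and 0.008 m and y of bored_cheek in the frame of jig between -0.008 and 0.008 m and z of bored_cheek in the frame of jig between 0.056 and 0.066 m and angle between the x axis of bored_cheek and the x axis of jig, either way round below 0.12 rad and angle between bored_cheek's own z axis and vertical below 0.08 rad and linear speed of each of plain_cheek, core_a, core_b, handle, bored_cheek below 0.02 m/s and contact force between each of plain_cheek, core_a, core_b, bored_cheek and the fingers below 0.1 N); the robot touches nothing.
It fails at once if the pine offcut is shifted by more than 30 mm (distance of offcut from where it was at the start of the episode above 0.03 m).
It fails at once if the tape measure is shifted by more than 30 mm (distance of tape_measure from where it was at the start of the episode above 0.03 m).
It fails at once if the roll of tape is shifted by more than 30 mm (distance of tape_roll from where it was at the start of the episode above 0.03 m).
It also fails if it takes over 122 s, if anything falls off the work surface, if the arm or the gripper's body presses on something with over 40 N, if the wrist force passes 120 N, or if a joint passes its speed limit or range.

## Working session

There is one attempt and no reset: what is moved stays moved. The work goes in short steps, Python scripts to look and compute and a shell command to move; the robot and the scene stay as the last step left them, time stands still between calls to the robot, and variables do not carry over. Pictures are saved under pics/ and viewed, at most 16 in all, crops included, and the job is handed in when it is done.

```bash
mkdir -p pics
cat > h.py <<'E'
import numpy as np,cv2
from cell import robot,imaging,ticket
def snap(n,f):
    c=imaging.get_calibration(n); im=np.array(imaging.read_camera(n)); cv2.imwrite('pics/'+f+'.png',im[:,:,::-1]); return im,c
def KD(c): return np.array([[c['fx'],0,c['cx']],[0,c['fy'],c['cy']],[0,0,1.]]),np.array(c['dist_coeffs'],float)
def ray(c,uv,z):
    K,D=KD(c); p=cv2.undistortPoints(np.array(uv,float).reshape(-1,1,2),K,D).reshape(-1,2)
    T=np.array(c['camera_from_world']); R=T[:3,:3]; o=-R.T@T[:3,3]
    d=np.c_[p,np.ones(len(p))]@R; return o+d*((z-o[2])/d[:,2])[:,None]
def proj(c,P):
    K,D=KD(c); T=np.array(c['camera_from_world']); return cv2.projectPoints(np.array(P,float).reshape(-1,1,3),cv2.Rodrigues(T[:3,:3])[0],T[:3,3],K,D)[0].reshape(-1,2)
E
python3 - <<'E'
from h import *
for n in('top','side','wrist'):
    im,c=snap(n,n+'0'); print(n,np.round(c['camera_from_world'],3).tolist(),c['fx'],c['dist_coeffs'])
s=robot.observe();print(s['ee_pos'],np.round(s['tcp_rot'],3),s['time_s'])
E
```

```text
top [[-0.027, -1.0, 0.001, 37.308], [-0.99, 0.026, -0.138, 506.001], [0.138, -0.005, -0.99, 1193.874], [0.0, 0.0, 0.0, 1.0]] 367.23071997635907 [-0.06197025  0.          0.          0.          0.        ]
side [[-0.995, -0.097, 0.024, 513.844], [-0.067, 0.464, -0.883, 68.481], [0.074, -0.881, -0.468, 1262.041], [0.0, 0.0, 0.0, 1.0]] 385.75018247155555 [-0.03590145  0.          0.          0.          0.        ]
wrist [[0.28, 0.96, -0.001, -549.202], [0.927, -0.27, 0.261, -27.802], [0.25, -0.074, -0.965, 390.56], [0.0, 0.0, 0.0, 1.0]] 341.64040707015357 [-0.03827532  0.          0.          0.          0.        ]
[153.86425657 527.62820819 226.57583659] [[-0.96   0.28  -0.001]
 [ 0.28   0.96  -0.002]
 [ 0.    -0.002 -1.   ]] 0.15
```

View pics/top0.png

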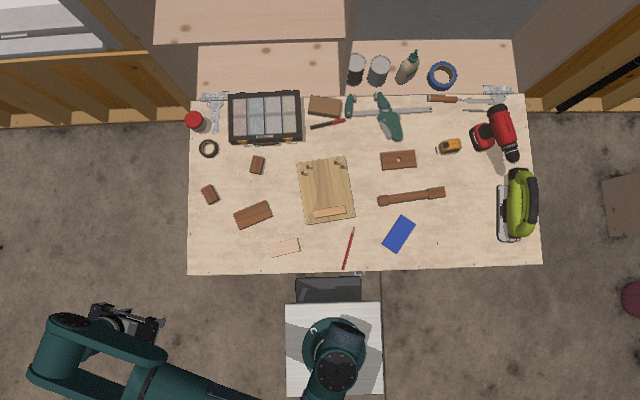

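View pics/side0.png

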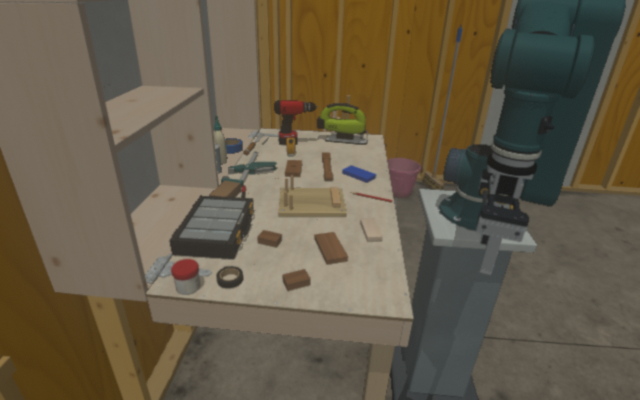

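The top view shows the jig at about (327,190) and the plain cheek at (253,215). The core blocks are at (257,165) and (209,195), the handle at (411,196) and the bored cheek at (398,160). The blue look-alike is at (398,234) and the offcut at (284,247). The side view agrees. Next I'll measure these with masks.

```bash
cat >> h.py <<'E'
def rect(im,c,box,z,kind='brown'):
    """largest masked blob in box -> centre, sizes, long-axis angle (world deg) on plane z, and contour"""
    x0,y0,x1,y1=box; hsv=cv2.cvtColor(im,cv2.COLOR_RGB2HSV)
    m=cv2.inRange(hsv,(0,95,30),(18,255,190)) if kind=='brown' else cv2.inRange(hsv,(15,75,60),(30,255,235))
    k=np.zeros_like(m);k[y0:y1,x0:x1]=m[y0:y1,x0:x1]
    k=cv2.morphologyEx(k,cv2.MORPH_CLOSE,np.ones((3,3)))
    cs=cv2.findContours(k,cv2.RETR_EXTERNAL,cv2.CHAIN_APPROX_NONE)[0]
    if not cs: return None
    ct=max(cs,key=cv2.contourArea).reshape(-1,2)
    P=ray(c,ct,z)[:,:2]; r=cv2.minAreaRect(P.astype(np.float32)); (w,h),a=r[1],r[2]
    if w<h: a+=90;w,h=h,w
    return np.round(r[0],1),np.round((w,h),1),round((a+90)%180-90,1),ct,P
E
python3 - <<'E'
from h import *
im=cv2.imread('pics/top0.png')[:,:,::-1].copy();c=imaging.get_calibration('top')
hsv=cv2.cvtColor(im,cv2.COLOR_RGB2HSV)
for p in[(253,215),(257,165),(411,196),(390,160),(324,170),(324,105),(230,230),(360,160),(330,213)]:print(p,hsv[p[1],p[0]])
for n,b,z in[('plain',(225,190,280,240),19),('A',(240,148,272,180),24),('B',(195,180,222,208),24),('handle',(370,180,455,212),24),('bored',(370,143,425,177),19),('lookalike',(305,90,343,120),24)]:
    r=rect(im,c,b,z);print(n,r and r[:3])
print('jig',rect(im,c,(285,145,365,235),18,'jig')[:3])
big=cv2.resize(im[135:250,180:460][:,:,::-1],(800,329),interpolation=cv2.INTER_CUBIC);cv2.imwrite('pics/crop.png',big)
E
```

```text
(253, 215) [ 12 126 128]
(257, 165) [ 11 119 120]
(411, 196) [ 12 127 130]
(390, 160) [ 12 129 128]
(324, 170) [ 18  94 165]
(324, 105) [ 14 107 138]
(230, 230) [ 16  57 205]
(360, 160) [ 14  53 201]
(330, 213) [ 14 108 207]
plain (array([447.6, 259.1]), array([118.6,  59.7]), -68.4)
A (array([618.9, 243.5]), array([60.6, 38.2]), -15.0)
B (array([520.5, 404.2]), array([60.3, 39.4]), 28.8)
handle (array([ 496.2, -280.7]), array([233.7,  35.3]), -83.3)
bored (array([ 625. , -244.5]), array([120.3,  60.6]), -85.6)
lookalike (array([817.9,  -1.5]), array([125.2,  73.1]), 77.7)
jig (array([525.9,  10.4]), array([215.3, 169.6]), 7.6)
```

View pics/crop.png

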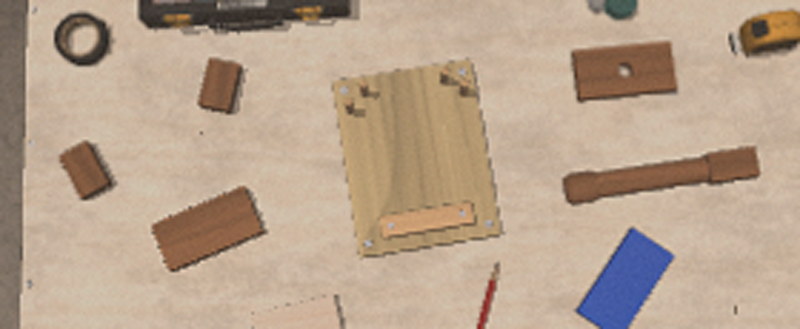

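```bash
cat >> h.py <<'E'
def st():
    s=robot.observe();R=s['tcp_rot'];y=np.degrees(np.arctan2(R[1][1],R[0][1]));p=np.array(s['ee_pos'])
    print('t',round(s['time_s'],2),'tcp',np.round(p,1),'yaw',round(y,1),'w',round(94*s['width'],1),'g',np.round(s['gripper_force'],1),'F',np.round(s['ft_force'],1)); return p,y
def to(x,y,z,yaw,n=1):
    p,a=st();d=np.array([x,y,z])-p;t=(yaw-a+90)%180-90;print('delta m',np.round(d/1000,4),'turn',round(t,1),'| per row of',n,np.round(d/n/1000,4),round(t/n,2))
E
python3 -m inch '[0.0367,-0.0336,-0.0133,-6.5,0.0367,-0.0336,-0.0133,-6.5,0.0367,-0.0336,-0.0133,-6.5,0.0367,-0.0336,-0.0133,-6.5,0.0367,-0.0336,-0.0133,-6.5,0.0367,-0.0336,-0.0133,-6.5,0.0367,-0.0336,-0.0133,-6.5,0.0367,-0.0336,-0.0133,-6.5,0,0,0,0,0,0,0,0]' 0.094
python3 - <<'E'
from h import *
to(447.6,259.1,24,21.6)
im,c=snap('wrist','w1');cor=proj(c,[[447.6,259.1,19]]);print(cor,proj(c,[[447.6,259.1,0]]))
r=rect(im,c,(0,0,640,400),19);print(r[:3])
E
```

```text
time_s: 1.4
ee_pos: [447.2, 259.4, 120.9]
tcp_rot: [[-0.371, 0.929, -0.001], [0.929, 0.371, 0.0], [0.001, -0.001, -1.0]]
ft_force: [-0.4, -0.4, 0.2]
width: 1.0
gripper_force: 0.0
t 1.4 tcp [447.2 259.4 120.9] yaw 21.8 w 94.0 g 0.0 F [-0.4 -0.4  0.2]
delta m [ 0.0004 -0.0003 -0.0969] turn -0.2 | per row of 1 [ 0.0004 -0.0003 -0.0969] -0.15
[[317.70172956 207.11030402]] [[317.72413088 200.8398254 ]]
(array([450.4, 262. ]), array([118.2,  58.8]), -68.4)
```

View pics/w1.png

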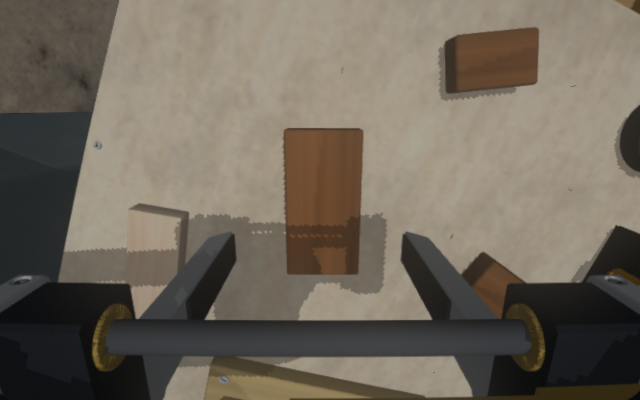

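The wrist view shows the cheek at (323,200), centred between the fingers (235..402), and it agrees with the top measurement to 4 mm. I'll descend and grip.

```bash
python3 -m inch '[0.001,0,-0.04,0,0,0,-0.04,0,0,0,-0.0165,0,0,0,0,0]' >/dev/null
python3 -m inch '[0,0,0,0,0,0,0,0,0,0,0,0,0,0,0,0,0,0,0,0,0,0,0,0]' 0.05 |tail -4
python3 -m inch '[0,0,0.03,0,0,0,0.06,0,0,0,0.05,0,0,0,0,0]' |tail -4
python3 -c "
from h import *
c=np.array([525.9,10.4]);a=np.radians(7.6);o=c+47.5*np.array([np.cos(a),np.sin(a)]);print(o)
to(o[0],o[1],160,7.6,6)"
```

```text
tcp_rot: [[-0.37, 0.929, 0.001], [0.929, 0.37, 0.0], [0.0, 0.001, -1.0]]
ft_force: [0.2, -0.1, 3.0]
width: 0.637
gripper_force: 30.0
tcp_rot: [[-0.37, 0.929, 0.009], [0.929, 0.37, 0.004], [0.0, 0.01, -1.0]]
ft_force: [0.1, 0.4, -1.2]
width: 0.636
gripper_force: 30.0
[572.98273816  16.68217854]
t 3.2 tcp [450.9 260.2 169.6] yaw 21.7 w 59.8 g 30.0 F [ 0.1  0.4 -1.2]
delta m [ 0.122  -0.2435 -0.0096] turn -14.1 | per row of 6 [ 0.0203 -0.0406 -0.0016] -2.36
```

```bash
python3 -m inch '[0.0205,-0.0404,-0.0008,-2.35,0.0205,-0.0404,-0.0008,-2.35,0.0205,-0.0404,-0.0008,-2.35,0.0205,-0.0404,-0.0008,-2.35,0.0205,-0.0404,-0.0008,-2.35,0.0205,-0.0404,-0.0008,-2.35,0,0,0,0,0,0,0,0,0,0,0,0]' >/dev/null
python3 - <<'E'
from h import *
to(571.5,16.5,160,7.6)
im,c=snap('wrist','w2')
im2,c2=snap('top','t2')
a=np.radians(7.6);X=np.array([np.cos(a),np.sin(a)]);Y=np.array([-X[1],X[0]]);o=np.array([573,16.7])
J=lambda x,y,z:[*(o+x*X+y*Y),z]
D=[J(38,48,90),J(38,-48,90),J(20,68,90),J(20,-68,90),J(60,85,18),J(60,-85,18)]
print(proj(c,D));print(proj(c2,D))
E
```

```text
t 4.33 tcp [570.8  18.  159. ] yaw 7.7 w 59.8 g 30.0 F [ 0.8 -0.4 -1.1]
delta m [ 0.0007 -0.0015  0.001 ] turn -0.1 | per row of 1 [ 0.0007 -0.0015  0.001 ] -0.13
[[377.60869748 153.48926708]
 [371.3569657  283.9271425 ]
 [351.28550013 122.56467624]
 [346.28147379 307.75420874]
 [391.28400945  98.8711084 ]
 [381.24663642 281.52999816]]
[[306.43240936 162.83168853]
 [335.68841561 158.24386227]
 [301.1638207  169.17665129]
 [342.69517808 162.64803559]
 [295.62556307 163.0172626 ]
 [344.37839564 155.37576841]]
```

View pics/w2.png

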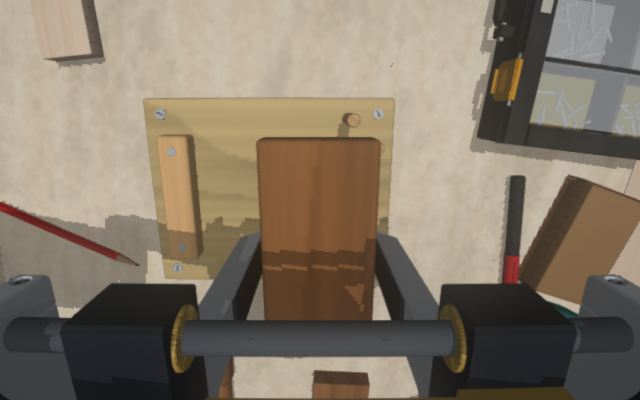

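The wrist view shows the board's +y corners at (145,98) and (394,98), the end dowel's top at (353,119), and the held cheek's end corners at (258,138) and (379,138). I'll compare the cheek and the jig within this one view.

Run:
```python
from h import *
c=imaging.get_calibration('wrist')
im=cv2.imread('pics/w2.png')[:,:,::-1].copy()
r=rect(im,c,(230,120,400,235),154);ct=r[3]
for y in(150,175,200,225):
    q=ct[ct[:,1]==y];print(y,q[:,0].min(),q[:,0].max())
print('top edge',ct[(ct[:,0]>280)&(ct[:,0]<360)][:,1].min())
a=np.radians(7.7);X=np.array([np.cos(a),np.sin(a)]);Y=np.array([-X[1],X[0]])
B=ray(c,[(145,98),(394,98)],18)[:,:2];C=ray(c,[(258,138),(379,138)],154)[:,:2];D=ray(c,[(353,119)],90)[:,:2]
d=B[1]-B[0];print('board',B,np.hypot(*d),np.degrees(np.arctan2(d[1],d[0])))
o=(B[1]-60*X-85*Y+B[0]+155*X-85*Y)/2;print('jig origin',o,'dowel',(D-o)@np.c_[X,Y])
m=C.mean(0)-60*Y;print('cheek centre',m,'rel jig',(m-o)@X,(m-o)@Y,'w',np.hypot(*(C[1]-C[0])))
to(0,0,0,0)
# top view of dowels
im2=cv2.imread('pics/t2.png')
cv2.imwrite('pics/t2c.png',cv2.resize(im2[135:245,270:380],(660,660)[:2],interpolation=cv2.INTER_CUBIC)[:600])
```

```text
150 256 384
175 258 379
200 259 378
225 260 377
top edge 137
board [[414.71796256  82.1693016 ]
 [624.01385125 109.88956131]] 211.1236173954168 7.544646538912568
jig origin [577.82643465  18.16020329] dowel [[16.66403754 69.31238298]]
cheek centre [571.75426255  19.7374933 ] rel jig -5.806085468031559 2.376655082424335 w 57.18417727345938
t 4.42 tcp [571.1  17.9 159.7] yaw 7.7 w 59.9 g 30.0 F [ 0.   0.3 -1.1]
delta m [-0.5711 -0.0179 -0.1597] turn -7.7 | per row of 1 [-0.5711 -0.0179 -0.1597] -7.74
```

```bash
python3 -m inch '[0.0027,-0.0014,-0.03,0,0,0,-0.01,0,0,0,-0.005,0,0,0,0,0]' |grep -E 'ee|ft'
python3 -m inch '[0,0,-0.01,0,0,0,-0.01,0,0,0,-0.01,0,0,0,0,0]' |grep -E 'ee|ft'
python3 - <<'E'
from h import *
snap('wrist','w3');st()
E
```

```text
ee_pos: [574.4, 15.6, 115.1]
ft_force: [0.8, 0.0, -0.6]
ee_pos: [573.3, 15.5, 83.2]
ft_force: [-0.6, 0.3, -0.6]
t 5.47 tcp [573.8  15.4  84. ] yaw 7.6 w 59.8 g 30.0 F [ 0.1 -0.1 -1. ]
```

View pics/w3.png

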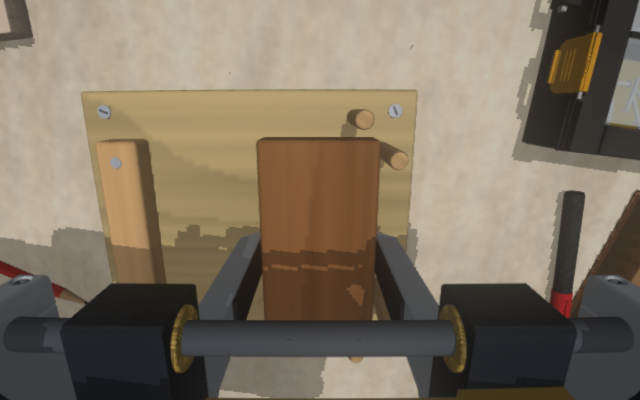

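The dowel tops are at (365,119) and (400,160), clear of the cheek's corner at (379,138). I'll compute the gaps.

Run:
```python
from h import *
c=imaging.get_calibration('wrist')
a=np.radians(7.6);X=np.array([np.cos(a),np.sin(a)]);Y=np.array([-X[1],X[0]]);M=np.c_[X,Y]
for z in(90,):
    D=ray(c,[(365,119),(400,160)],z)[:,:2]@M;print(D[0]-D[1],'exp -18,20')
    o=(D-np.array([[20,68],[38,48]])).mean(0);print('o',o)
C=ray(c,[(258,138),(379,138)],79)[:,:2]@M;print(C-o,C.mean(0)-o-[0,60])
```

```text
[-16.25571232  17.7974932 ] exp -18,20
o [570.9404016 -56.71875  ]
[[-27.71486025  57.84566008]
 [ 29.23061549  57.87751084]] [ 0.75787762 -2.13841454]
```

```bash
python3 -m inch '[-0.0017,0.0013,-0.01,0,0,0,-0.01,0,0,0,-0.01,0,0,0,-0.007,0,0,0,0,0]' |grep -E 'ee|ft'
python3 -m inch '[0,0,-0.0045,0,0,0,0,0,0,0,0,0]' |grep -E 'ee|ft'
python3 -m inch '[0,0,0,0,0,0,0,0,0,0,0,0]' 0.074 |grep -E 'ee|ft|wid'
python3 -m inch '[0,0,0.04,0,0,0,0.06,0,0,0,0.03,0,0,0,0,0,0,0,0,0]' |grep -E 'ee|ft|wid'
python3 - <<'E'
from h import *
im,c=snap('top','t3'); r=rect(im,c,(285,145,365,235),37);print(r and r[:3])
im,c=snap('wrist','w4');to(618.9,243.5,150,75,9)
E
```

```text
ee_pos: [572.0, 16.8, 46.8]
ft_force: [-0.8, 0.1, -1.0]
ee_pos: [572.8, 16.7, 43.5]
ft_force: [0.3, -0.6, -1.7]
ee_pos: [572.7, 16.7, 43.5]
ft_force: [-0.5, 0.4, 0.2]
width: 0.786
ee_pos: [571.7, 16.8, 171.4]
ft_force: [0.2, -0.2, 0.2]
width: 0.79
(array([561. ,  60.2]), array([116.3,  33.7]), -1.2)
t 7.58 tcp [571.3  16.8 170.5] yaw 7.6 w 74.0 g 0.0 F [ 0.5 -0.8 -0.8]
delta m [ 0.0476  0.2267 -0.0205] turn 67.4 | per row of 9 [ 0.0053  0.0252 -0.0023] 7.48
```

View pics/w4.png

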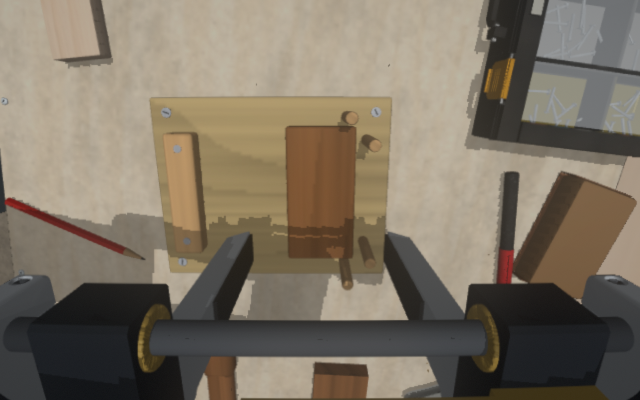

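The cheek lies between the dowels (286..355, 126..258), flat and aligned. Next is core A.

```bash
python3 -m inch '[0.005,0.0286,-0.0025,8.43,0.005,0.0286,-0.0025,8.43,0.005,0.0286,-0.0025,8.43,0.005,0.0286,-0.0025,8.43,0.005,0.0286,-0.0025,8.43,0.005,0.0286,-0.0025,8.43,0.005,0.0286,-0.0025,8.43,0.005,0.0286,-0.0025,8.43,0,0,0,0,0,0,0,0]' 0.07 >/dev/null
python3 - <<'E'
from h import *
to(611.2,245.6,24,75)
im,c=snap('wrist','w5')
print(proj(c,[[618.9,243.5,24]]))
r=rect(im,c,(200,80,440,340),24);print(r[:3])
E
```

```text
t 8.82 tcp [612.  244.7 151.8] yaw 75.0 w 69.8 g 0.0 F [-0.4  0.1 -0.5]
delta m [-0.0008  0.0009 -0.1278] turn 0.0 | per row of 1 [-0.0008  0.0009 -0.1278] 0.02
[[319.17134518 205.88424381]]
(array([622.3, 245.2]), array([58.2, 36.4]), -13.9)
```

```bash
python3 -m inch '[-0.0008,0.0009,-0.05,0,0,0,-0.05,0,0,0,-0.0272,0,0,0,0,0,0,0,0,0]' |grep -E 'ee|ft'
python3 -m inch '[0,0,0,0,0,0,0,0,0,0,0,0,0,0,0,0]' 0.03 |grep -E 'ee|ft|wid|gr'
python3 -m inch '[0,0,0.05,0,0,0,0.05,0,0,0,0.04,0,0,0,0,0,0,0,0,0]' |grep -E 'ee|ft|wid|gr'
python3 -c "
from h import *
to(559.4,55.8,150,97.6,6)"
```

```text
ee_pos: [612.0, 245.4, 26.5]
ft_force: [0.1, -0.3, -0.4]
ee_pos: [611.9, 246.6, 26.3]
ft_force: [0.2, 0.8, 0.1]
width: 0.412
gripper_force: 29.8
ee_pos: [611.2, 246.3, 164.7]
ft_force: [-0.7, -0.4, -0.8]
width: 0.412
gripper_force: 29.8
t 10.62 tcp [611.2 246.3 164.7] yaw 75.1 w 38.7 g 29.8 F [-0.7 -0.4 -0.8]
delta m [-0.0518 -0.1905 -0.0147] turn 22.5 | per row of 6 [-0.0086 -0.0317 -0.0024] 3.75
```

```bash
python3 -m inch '[-0.0086,-0.0317,-0.0024,3.75,-0.0086,-0.0317,-0.0024,3.75,-0.0086,-0.0317,-0.0024,3.75,-0.0086,-0.0317,-0.0024,3.75,-0.0086,-0.0317,-0.0024,3.75,-0.0086,-0.0317,-0.0024,3.75,0,0,0,0,0,0,0,0,0,0,0,0]' |grep -E 'ee|ft'
python3 -c "
from h import *
to(559.4,55.8,66,97.6)"
```

```text
ee_pos: [560.1, 57.2, 151.0]
ft_force: [-0.2, 1.0, 0.5]
t 11.75 tcp [560.1  57.2 151. ] yaw 97.6 w 38.8 g 29.8 F [-0.2  1.   0.5]
delta m [-0.0007 -0.0014 -0.085 ] turn -0.0 | per row of 1 [-0.0007 -0.0014 -0.085 ] -0.03
```

```bash
python3 -m inch '[-0.0007,-0.0014,-0.03,0,0,0,-0.03,0,0,0,-0.02,0,0,0,-0.005,0,0,0,0,0,0,0,0,0]' |grep -E 'ee|ft'
python3 -m inch '[0,0,-0.002,0,0,0,0,0,0,0,0,0]' |grep -E 'ee|ft'
```

```text
ee_pos: [560.5, 55.1, 68.0]
ft_force: [1.0, 0.8, -1.1]
ee_pos: [559.6, 54.8, 64.9]
ft_force: [-0.1, -0.3, -0.3]
```

```bash
python3 -m inch '[0,0.0005,-0.0012,0,0,0,0,0,0,0,0,0]' |grep -E 'ee|ft'
python3 -m inch '[0,0,0,0,0,0,0,0]' 0.052 |grep -E 'wid'
python3 -m inch '[0,0,0.04,0,0,0,0.05,0,0,0,0.02,0,0,0,0,0,0,0,0,0]' |grep -E 'ee|ft|wid'
python3 -c "
from h import *
im,c=snap('top','t4')
b=np.radians(28.8);g=np.array([520.5,404.2])-8*np.array([np.cos(b),np.sin(b)]);print(g)
to(g[0],g[1],150,118.8,10)"
```

```text
ee_pos: [559.5, 55.3, 63.4]
ft_force: [-0.7, 0.2, -0.3]
width: 0.546
ee_pos: [558.8, 55.3, 172.0]
ft_force: [0.3, 0.0, -0.3]
width: 0.551
[513.48954656 400.34597061]
t 14.18 tcp [558.6  55.3 171.5] yaw 97.6 w 52.2 g 0.0 F [-0.2 -0.2  0. ]
delta m [-0.0451  0.345  -0.0215] turn 21.2 | per row of 10 [-0.0045  0.0345 -0.0021] 2.12
```

```bash
python3 -m inch '[-0.0045,0.0345,-0.0021,2.12,-0.0045,0.0345,-0.0021,2.12,-0.0045,0.0345,-0.0021,2.12,-0.0045,0.0345,-0.0021,2.12,-0.0045,0.0345,-0.0021,2.12,-0.0045,0.0345,-0.0021,2.12,-0.0045,0.0345,-0.0021,2.12,-0.0045,0.0345,-0.0021,2.12,-0.0045,0.0345,-0.0021,2.12,-0.0045,0.0345,-0.0021,2.12,0,0,0,0,0,0,0,0]' 0.07 >/dev/null
python3 - <<'E'
from h import *
to(513.5,400.3,24.5,118.8)
im,c=snap('wrist','w6')
print(proj(c,[[520.5,404.2,24]]))
r=rect(im,c,(200,80,440,340),24);print(r[:3])
E
```

```text
t 15.68 tcp [514.1 399.5 150.9] yaw 118.8 w 70.1 g 0.0 F [0.3 0.  0.6]
delta m [-0.0006  0.0008 -0.1264] turn 0.0 | per row of 1 [-0.0006  0.0008 -0.1264] 0.03
[[320.20055421 207.57639161]]
(array([522.7, 407.4]), array([61.3, 36.9]), 28.0)
```

```bash
python3 -m inch '[-0.0006,0.0008,-0.05,0,0,0,-0.05,0,0,0,-0.026,0,0,0,0,0,0,0,0,0]' |grep -E 'ee|ft'
python3 -m inch '[0,0,0,0,0,0,0,0,0,0,0,0,0,0,0,0]' 0.03 |grep -E 'ee|ft|wid|gr'
python3 -m inch '[0,0,0.05,0,0,0,0.05,0,0,0,0.04,0,0,0,0,0,0,0,0,0]' |grep -E 'ee|ft|wid|gr'
python3 -c "
from h import *
to(570.2,-24.5,150,97.6,10)"
```

```text
ee_pos: [514.4, 400.2, 26.8]
ft_force: [1.1, -0.2, -0.1]
ee_pos: [513.9, 401.3, 26.7]
ft_force: [0.1, -0.3, 1.0]
width: 0.413
gripper_force: 30.0
ee_pos: [513.4, 400.8, 165.1]
ft_force: [0.1, -1.1, -1.5]
width: 0.414
gripper_force: 30.0
t 17.48 tcp [513.4 400.8 165.1] yaw 118.8 w 38.9 g 30.0 F [ 0.1 -1.1 -1.5]
delta m [ 0.0568 -0.4253 -0.0151] turn -21.2 | per row of 10 [ 0.0057 -0.0425 -0.0015] -2.12
```

```bash
python3 -m inch '[0.0057,-0.0425,-0.0015,-2.12,0.0057,-0.0425,-0.0015,-2.12,0.0057,-0.0425,-0.0015,-2.12,0.0057,-0.0425,-0.0015,-2.12,0.0057,-0.0425,-0.0015,-2.12,0.0057,-0.0425,-0.0015,-2.12,0.0057,-0.0425,-0.0015,-2.12,0.0057,-0.0425,-0.0015,-2.12,0.0057,-0.0425,-0.0015,-2.12,0.0057,-0.0425,-0.0015,-2.12,0,0,0,0,0,0,0,0]' |grep -E 'ft'
python3 -m inch '[0,0,0,0,0,0,0,0]' |grep -E 'ft'
python3 - <<'E'
from h import *
to(570.2,-24.5,66,97.6)
im,c=snap('wrist','w7')
E
```

```text
ft_force: [1.6, -0.5, -0.3]
ft_force: [-0.4, 0.4, -0.5]
t 19.23 tcp [570.8 -22.7 151.4] yaw 97.7 w 38.8 g 30.0 F [-0.4  0.4 -0.5]
delta m [-0.0006 -0.0018 -0.0854] turn -0.1 | per row of 1 [-0.0006 -0.0018 -0.0854] -0.08
```

View pics/w7.png

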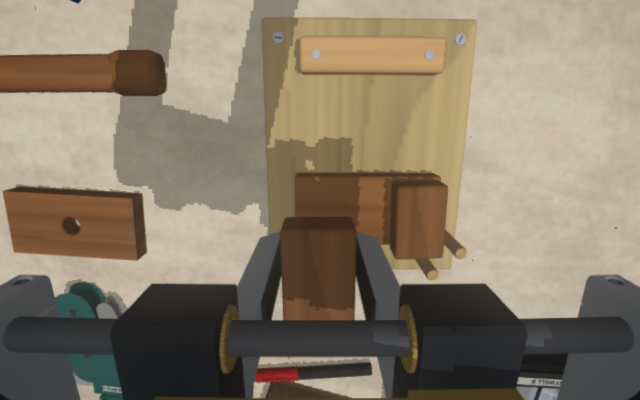

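Core A sits at (418,220) on the cheek's +y end, and core B hangs over the other end. I'll lower B.

```bash
python3 -m inch '[-0.0006,-0.0015,-0.03,0,0,0,-0.03,0,0,0,-0.02,0,0,0,-0.005,0,0,0,0,0,0,0,0,0]' |grep -E 'ee|ft'
python3 -m inch '[0,0,-0.002,0,0,0,0,0,0,0,0,0]' |grep -E 'ee|ft'
```

```text
ee_pos: [571.3, -25.4, 68.0]
ft_force: [-0.4, -0.5, 0.4]
ee_pos: [570.4, -25.4, 64.7]
ft_force: [0.0, -0.5, -0.1]
```

```bash
python3 -m inch '[0,0.0007,-0.001,0,0,0,0,0,0,0,0,0]' |grep -E 'ee|ft'
python3 -m inch '[0,0,0,0,0,0,0,0]' 0.052 |grep -E 'wid'
python3 -m inch '[0,0,0.04,0,0,0,0.05,0,0,0,0.02,0,0,0,0,0,0,0,0,0]' |grep -E 'ee|ft|wid'
python3 - <<'E'
from h import *
im,c=snap('wrist','w8');st()
im2,c2=snap('top','t5')
t0=cv2.imread('pics/top0.png')[:,:,::-1].copy()
b=np.radians(-83.3);X=np.array([np.cos(b),np.sin(b)])
r=rect(t0,c2,(370,180,455,212),24);P=r[4]@X;print('ends',P.min(),P.max(),'centre',r[0])
g=r[0]+X*((P.max()-30-85)-r[0]@X);print('grip',g)
to(g[0],g[1],150,6.7,10)
E
```

```text
ee_pos: [570.5, -24.7, 63.7]
ft_force: [0.4, -0.6, 0.4]
width: 0.548
ee_pos: [569.6, -24.6, 171.9]
ft_force: [-0.1, 0.4, 0.4]
width: 0.556
t 21.7 tcp [569.3 -24.5 171.4] yaw 97.6 w 52.1 g 0.0 F [-0.6  1.1  0.3]
ends 219.85361946908873 453.5145441953435 centre [ 496.2 -280.7]
grip [ 496.41461852 -282.52696037]
t 21.75 tcp [569.3 -24.5 171.3] yaw 97.6 w 52.0 g 0.0 F [-0.1 -0.6 -0.5]
delta m [-0.0729 -0.258  -0.0213] turn 89.1 | per row of 10 [-0.0073 -0.0258 -0.0021] 8.91
```

View pics/w8.png

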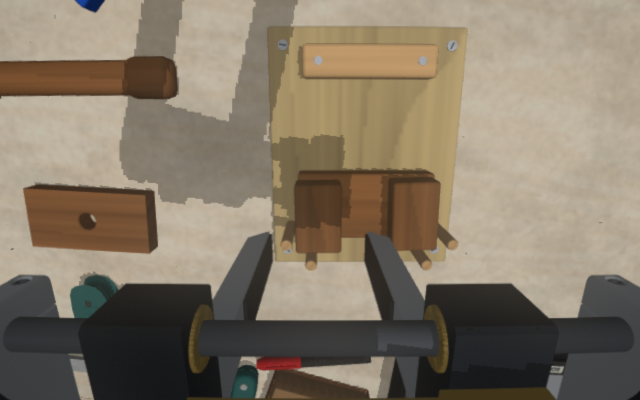

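The blocks (295..341 and 390..439) stand square on the ends with a gap of about 41 mm. Next is the handle.

```bash
python3 -m inch '[-0.0073,-0.0258,-0.0021,-9.1,-0.0073,-0.0258,-0.0021,-9.1,-0.0073,-0.0258,-0.0021,-9.1,-0.0073,-0.0258,-0.0021,-9.1,-0.0073,-0.0258,-0.0021,-9.1,-0.0073,-0.0258,-0.0021,-9.1,-0.0073,-0.0258,-0.0021,-9.1,-0.0073,-0.0258,-0.0021,-9.1,-0.0073,-0.0258,-0.0021,-9.1,-0.0073,-0.0258,-0.0021,-9.1,0,0,0,0,0,0,0,0]' 0.06 >/dev/null
python3 - <<'E'
from h import *
to(496.4,-282.5,24.5,6.7)
im,c=snap('wrist','w9')
c8=c
r=rect(im,c,(200,0,440,399),24);print(r[:3])
# gap centre from picture w8 relative to TCP then
E
```

```text
t 23.25 tcp [ 497.1 -281.8  151.6] yaw 6.7 w 59.9 g 0.0 F [ 0.   0.5 -1. ]
delta m [-0.0007 -0.0007 -0.1271] turn 0.0 | per row of 1 [-0.0007 -0.0007 -0.1271] 0.0
(array([ 499.1, -280. ]), array([230.4,  34.2]), -83.5)
```

View pics/w9.png

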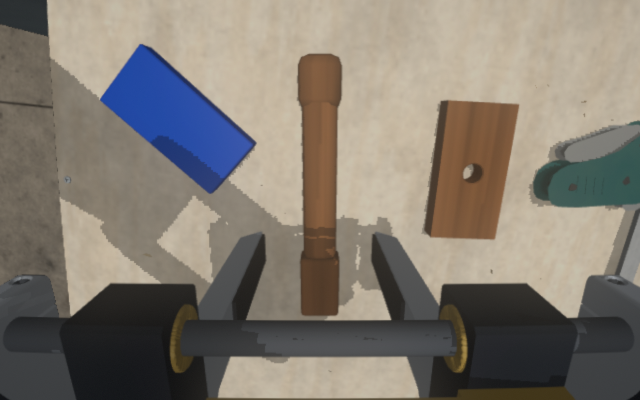

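The handle lies at (320,185), centred between the fingers, with the tenon at (320,283). I'll grip it.

```bash
python3 -m inch '[-0.0007,-0.0007,-0.05,0,0,0,-0.05,0,0,0,-0.028,0,0,0,0,0,0,0,0,0]' |grep -E 'ee|ft'
python3 -m inch '[0,0,0,0,0,0,0,0,0,0,0,0,0,0,0,0]' 0.02 |grep -E 'ee|ft|wid|gr'
python3 -m inch '[0,0,0.05,0,0,0,0.05,0,0,0,0.05,0,0,0,0,0,0,0,0,0]' |grep -E 'ee|ft|wid|gr'
python3 -c "
from h import *
X=np.array([.9912,.1323]);g=np.array([572.7,16.7])-85*X;print(g)
to(g[0],g[1],165,97.6,10)"
```

```text
ee_pos: [497.0, -282.4, 24.5]
ft_force: [-0.2, 0.7, -0.5]
ee_pos: [496.7, -283.4, 24.6]
ft_force: [-0.1, 0.4, 0.4]
width: 0.315
gripper_force: 30.0
ee_pos: [496.0, -283.1, 173.2]
ft_force: [0.6, -0.9, -0.9]
width: 0.315
gripper_force: 30.0
[488.448    5.4545]
t 25.05 tcp [ 496.  -283.1  173.2] yaw 6.6 w 29.6 g 30.0 F [ 0.6 -0.9 -0.9]
delta m [-0.0076  0.2885 -0.0082] turn -89.0 | per row of 10 [-0.0008  0.0289 -0.0008] -8.9
```

```bash
python3 -m inch '[-0.0008,0.0286,0,9.1,-0.0008,0.0286,0,9.1,-0.0008,0.0286,0,9.1,-0.0008,0.0286,0,9.1,-0.0008,0.0286,0,9.1,-0.0008,0.0286,0,9.1,-0.0008,0.0286,0,9.1,-0.0008,0.0286,0,9.1,-0.0008,0.0286,0,9.1,-0.0008,0.0286,0,9.1,0,0,0,0,0,0,0,0]' |grep ft
python3 -m inch '[0,0,0,0,0,0,0,0]' |grep -E 'ft'
python3 - <<'E'
from h import *
to(488.4,5.5,66,97.6)
im,c=snap('wrist','w10');snap('top','t6')
E
```

```text
ft_force: [-0.9, 0.6, -0.7]
ft_force: [0.0, 0.0, -1.0]
t 26.8 tcp [488.6   1.8 174.3] yaw 97.5 w 29.6 g 30.0 F [ 0.  0. -1.]
delta m [-0.0002  0.0037 -0.1083] turn 0.1 | per row of 1 [-0.0002  0.0037 -0.1083] 0.12
```

View pics/w10.png

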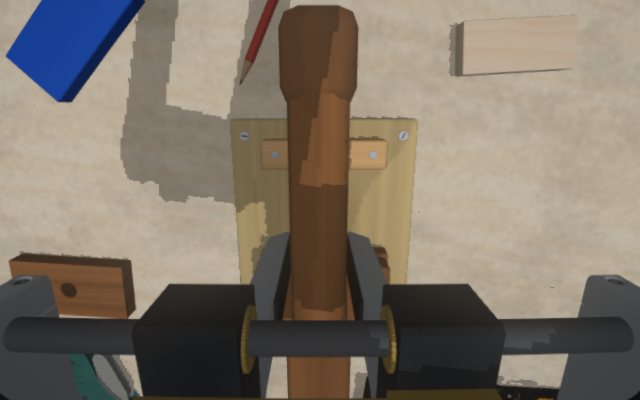

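```bash
python3 -m inch '[0,0.0034,-0.03,0,0,0,-0.03,0,0,0,-0.022,0,0,0,0,0,0,0,0,0,0,0,0,0]' |grep -E 'ee|ft'
python3 - <<'E'
from h import *
to(488.7,5.1,61.8,97.6)
im,c=snap('side','s1');print(proj(c,[[572.7,16.7,61]]))
u,v=map(int,proj(c,[[552,10,61]])[0]);cv2.imwrite('pics/s1c.png',cv2.resize(im[v-50:v+40,u-60:u+60,::-1],(800,600),interpolation=cv2.INTER_CUBIC))
E
```

```text
ee_pos: [489.7, 5.8, 94.1]
ft_force: [-0.1, 0.3, -1.3]
t 27.65 tcp [489.7   5.8  94.1] yaw 97.6 w 29.7 g 30.0 F [-0.1  0.3 -1.3]
delta m [-0.001  -0.0007 -0.0323] turn 0.0 | per row of 1 [-0.001  -0.0007 -0.0323] 0.03
[[298.10545054 186.51719995]]
```

View pics/s1c.png

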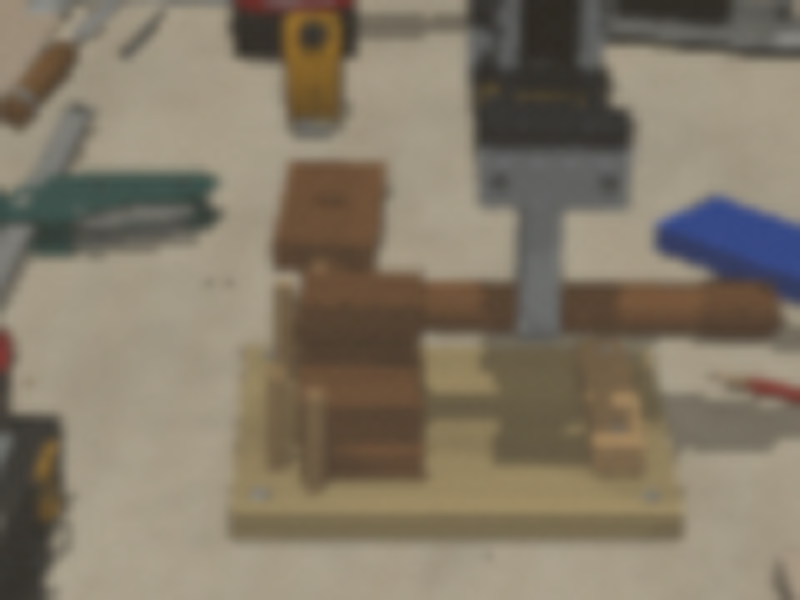

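The side view shows the handle level with its tenon (300..425) above the gap, in line with the blocks. I'll lower it.

```bash
python3 -m inch '[-0.001,-0.0005,-0.005,0,0,0,-0.005,0,0,0,-0.005,0,0,0,0,0]' |grep -E 'ee|ft'
python3 -m inch '[0,0,-0.005,0,0,0,-0.005,0,0,0,-0.004,0,0,0,0,0,0,0,0,0]' |grep -E 'ee|ft'
python3 -m inch '[0,0,-0.0025,0,0,0,0,0,0,0,0,0]' |grep -E 'ee|ft'
```

```text
ee_pos: [487.1, 5.6, 76.7]
ft_force: [-0.0, -0.4, -0.6]
ee_pos: [487.7, 5.5, 63.6]
ft_force: [-0.2, 0.8, 0.2]
ee_pos: [488.1, 5.4, 61.6]
ft_force: [-0.5, 0.4, 2.3]
```

Seated: the contact force is just starting to rise. I'll release.

```bash
python3 -m inch '[0,0,0,0,0,0,0,0,0,0,0,0]' 0.05 |grep -E 'wid|ft'
python3 -m inch '[0,0,0.04,0,0,0,0.05,0,0,0,0.03,0,0,0,0,0,0,0,0,0]' |grep -E 'ee|ft|wid'
python3 - <<'E'
from h import *
im,c=snap('wrist','w11')
im2,c2=snap('top','t7')
r=rect(im2,c2,(370,143,425,177),19);print('bored',r[:3])
to(r[0][0],r[0][1],150,r[2]+90,10)
E
```

```text
ft_force: [0.4, 0.1, -0.9]
width: 0.535
ee_pos: [486.8, 5.6, 179.3]
ft_force: [0.3, 0.6, -0.4]
width: 0.536
bored (array([ 624.8, -244.5]), array([120.3,  60.9]), -85.7)
t 30.3 tcp [486.4   5.6 178.5] yaw 97.6 w 50.2 g 0.0 F [ 0.4 -0.2 -0.5]
delta m [ 0.1384 -0.2501 -0.0285] turn 86.7 | per row of 10 [ 0.0138 -0.025  -0.0029] 8.67
```

View pics/w11.png

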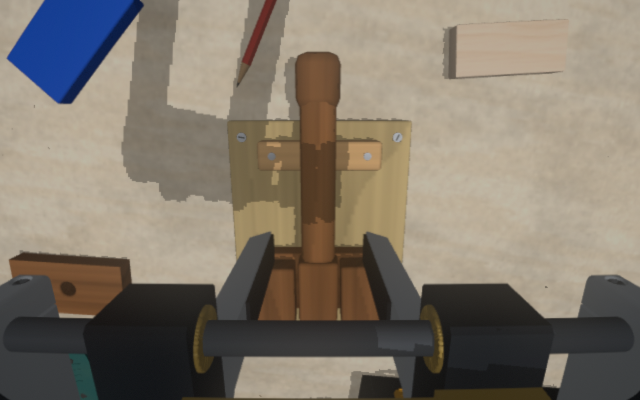

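The handle lies in the gap (318,290) with its grip over the rest. Last is the bored cheek.

```bash
python3 -m inch '[0.0138,-0.025,-0.0028,-9.33,0.0138,-0.025,-0.0028,-9.33,0.0138,-0.025,-0.0028,-9.33,0.0138,-0.025,-0.0028,-9.33,0.0138,-0.025,-0.0028,-9.33,0.0138,-0.025,-0.0028,-9.33,0.0138,-0.025,-0.0028,-9.33,0.0138,-0.025,-0.0028,-9.33,0.0138,-0.025,-0.0028,-9.33,0.0138,-0.025,-0.0028,-9.33,0,0,0,0,0,0,0,0]' 0.094 >/dev/null
python3 - <<'E'
from h import *
to(624.8,-244.5,24.5,4.3)
im,c=snap('wrist','w12')
r=rect(im,c,(240,80,400,399),19);print(r[:3])
E
```

```text
t 31.8 tcp [ 624.9 -243.6  151.5] yaw 4.4 w 94.6 g 0.0 F [ 0.3 -0.6  0.4]
delta m [-1.00e-04 -9.00e-04 -1.27e-01] turn -0.1 | per row of 1 [-1.00e-04 -9.00e-04 -1.27e-01] -0.09
(array([ 628.5, -244.2]), array([119.8,  59.4]), -85.8)
```

```bash
python3 -m inch '[0.0005,-0.0009,-0.03,0,0,0,0,0,0,0,-0.05,0,0,0,-0.047,0,0,0,0,0,0,0,0,0]' 0.076 |grep -E 'ee|ft|wid'
python3 -m inch '[0,0,0,0,0,0,0,0,0,0,0,0,0,0,0,0]' 0.05 |grep -E 'ee|ft|wid|gr'
python3 -m inch '[0,0,0.05,0,0,0,0.05,0,0,0,0.05,0,0,0,0,0,0,0,0,0]' |grep -E 'ee|ft|wid|gr'
python3 -c "
from h import *
to(572.2,16.7,170,7.6,8)"
```

```text
ee_pos: [626.5, -245.1, 27.3]
ft_force: [0.5, -0.1, -0.6]
width: 0.809
ee_pos: [626.6, -245.5, 26.9]
ft_force: [0.3, 0.4, 2.8]
width: 0.636
gripper_force: 30.0
ee_pos: [625.4, -245.2, 174.2]
ft_force: [-0.9, -0.7, -1.5]
width: 0.635
gripper_force: 30.0
t 33.73 tcp [ 625.4 -245.2  174.2] yaw 4.3 w 59.7 g 30.0 F [-0.9 -0.7 -1.5]
delta m [-0.0532  0.2619 -0.0042] turn 3.3 | per row of 8 [-0.0066  0.0327 -0.0005] 0.42
```

```bash
python3 -m inch '[-0.0066,0.0326,-0.0005,0.42,-0.0066,0.0326,-0.0005,0.42,-0.0066,0.0326,-0.0005,0.42,-0.0066,0.0326,-0.0005,0.42,-0.0066,0.0326,-0.0005,0.42,-0.0066,0.0326,-0.0005,0.42,-0.0066,0.0326,-0.0005,0.42,-0.0066,0.0326,-0.0005,0.42,0,0,0,0,0,0,0,0,0,0,0,0]' |grep ft
python3 -m inch '[0,0,-0.03,0,0,0,-0.015,0,0,0,0,0,0,0,0,0]' |grep -E 'ee|ft'
python3 - <<'E'
from h import *
to(572.2,15.9,90,7.6)
im,c=snap('wrist','w13')
E
```

```text
ft_force: [0.0, -0.8, -1.7]
ee_pos: [573.8, 15.1, 127.8]
ft_force: [-0.6, 0.2, -0.3]
t 35.6 tcp [573.8  15.1 127.8] yaw 7.6 w 59.7 g 30.0 F [-0.6  0.2 -0.3]
delta m [-0.0016  0.0008 -0.0378] turn -0.0 | per row of 1 [-0.0016  0.0008 -0.0378] -0.02
```

View pics/w13.png

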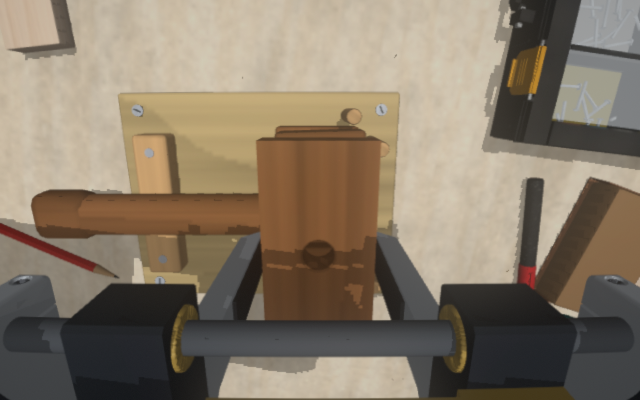

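The bored cheek hangs square over the stack, inside the dowel top at (352,116). I'll lower it.

```bash
python3 -m inch '[-0.0014,0.0008,-0.012,0,0,0,-0.012,0,0,0,-0.01,0,0,0,0,0,0,0,0,0]' |grep -E 'ee|ft'
python3 -m inch '[0,0,-0.004,0,0,0,0,0,0,0,0,0]' |grep -E 'ee|ft'
```

```text
ee_pos: [572.0, 16.2, 93.1]
ft_force: [0.4, 0.3, -1.3]
ee_pos: [572.0, 16.2, 89.1]
ft_force: [0.0, 1.2, -1.2]
```

```bash
python3 -m inch '[0,0,-0.001,0,0,0,0,0,0,0,0,0]' |grep -E 'ee|ft'
python3 -m inch '[0,0,0,0,0,0,0,0,0,0,0,0]' 0.072 |grep -E 'wid|ft'
python3 -m inch '[0,0,0.04,0,0,0,0.05,0,0,0,0.03,0,0,0,0,0,0,0,0,0]' |grep -E 'ee|ft|wid'
python3 - <<'E'
from h import *
im,c=snap('wrist','w14');im2,c2=snap('top','t9');st();sd,cs=snap('side','s2')
r=rect(im,c,(240,80,400,235),80)
print(r[:3]); b=cv2.resize(sd[130:230,230:350,::-1],(480,400),interpolation=cv2.INTER_CUBIC)
cv2.imwrite('pics/fin.png',np.hstack([cv2.resize(im[60:380,100:500,::-1],(320,400)),b]))
E
```

```text
ee_pos: [571.9, 16.2, 88.0]
ft_force: [0.3, 1.5, -0.6]
ft_force: [0.1, 0.2, 0.3]
width: 0.765
ee_pos: [571.2, 16.2, 206.2]
ft_force: [0.5, 0.7, 0.2]
width: 0.766
t 38.12 tcp [570.8  16.3 205.3] yaw 7.6 w 72.2 g 0.0 F [ 0.3  0.1 -0.8]
(array([557.8,  36.1]), array([110.2, 108.5]), 5.0)
```

View pics/fin.png

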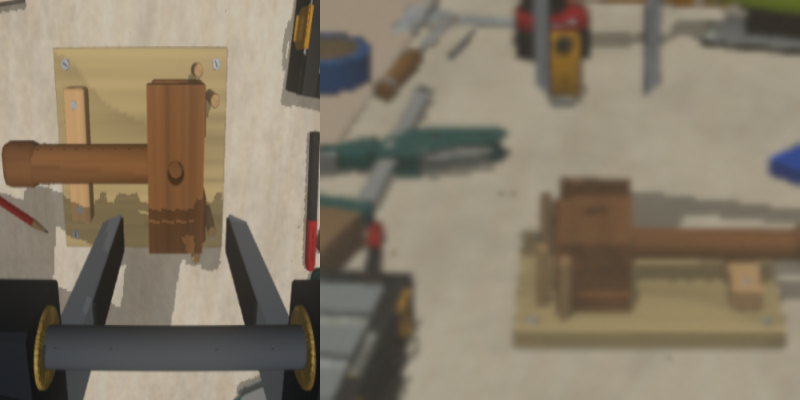

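The full stack stands flat and aligned between the dowels, with the handle on the rest and the gripper clear. I'm handing in.

```bash
python3 -c "
from h import *
print(ticket.close_job())"
```

```text
the job is handed in; nothing more can be done
None
```

The mallet is dry-assembled in the jig in the order you gave and released, and I handed the job in at about 38 s. The last camera views showed it flat and lined up; no verdict came back.

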